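# Slide the last rubber foot into its well in a pedal baseplate

### The arm

A 6-joint arm with a two-finger parallel gripper is mounted at the origin on the work surface. World frame = base frame: x ahead of the robot, y to its left, z up, the work surface at z = 0. Lengths are in mm, angles in rad, forces in N, time in s.
With the tool pointing down it reaches from about 325 to 850 mm from the base axis. Payload 4.4 kg.
Tool frame: the origin (TCP) lies at the very end of the fingers, on their centre line; the grasp point (between the pads) lies 19 mm behind it; z points along the fingers, y is the line along which they close (so a half turn about z gives the same grasp; the last joint's range is limited). The gripper opens to 94 mm and grips with 3 to 60 N. Pads are 16 mm wide; open, the fingers measure 119 mm over their backs; the gripper's body (75 mm by 177 mm) begins 78 mm behind the grasp point.
Start: joints at [1.149, 0.207, 1.542, -0, 1.393, -0.15], TCP at [153.823, 554.045, 205.447] pointing down, gripper open.
Joint ranges: [-2.73, 2.73], [-0.86, 2.22], [0.23, 2.46], [-1.11, 4.25], [0.08, 2.63], [-2.82, 2.82]. Speed limits (rad/s): [2.79, 2.79, 3.14, 3.14, 3.14, 3.14].

### API

Orientations are given as a 3x3 rotation matrix whose columns are the frame's x, y, z axes.
In Python, from cell import monitor, imaging, order gives the robot as it stands. The module is installed in compiled form; this text tells all that it offers.
- The arm moves only by the tool move_arm, never from a script. Its argument "deltas" is text: rows parted by semicolons, each of 7 numbers parted by spaces: the shift along the tool's x, y, z in mm, then the turn, a rotation vector about the tool's x, y, z in degrees, then the gripper command: -1 is shut, 1 is fully open, values between are in proportion. A call has 1 to 20 rows; each row is the pose to reach, as a shift and turn from the pose commanded when the call began, along the tool's axes at that moment; what a row does not reach only later rows make up. A row lasts 1/12 s, in which the tool goes at most 41.7 mm and 7.16 degrees, less where a joint would pass 70% of its speed; a pose out of reach is approached as far as the arm can. A call with a gripper value outside its range is refused whole. The fingers move at their own pace and stop on an object; the grip force is fixed at half the most. Time passes only in rows, so rows that repeat a pose let the fingers close. It gives the time, the measured TCP pose, the force, the opening and the grip force at its end, in the units of the state.
- monitor.observe(): the state, without advancing time (a new reading comes with each control period).
- imaging.camera(name): name is "scene" or "top"; returns the picture (384x512x3 uint8, red, green, blue); there is no depth.
- imaging.calibration(name): a dict with "fx", "fy", "cx", "cy" (pixels), "rvec" (rotation vector, rad) and "tvec" (3), from world to camera coordinates, as OpenCV has them. Camera axes: x right, y down, z forward; pixel columns grow to the right and rows downward; lengths in mm; the calibration is good to about 2 mm. A picture is of the moment at which its call begins. calibration takes no time and is no camera call.
- order.job_done(): hands the job in; it is judged then, once.
The state is a dict: "t": time; "joints": joint angles; "joint_velocities": joint speeds; "effort": joint torques, N m; "position": TCP position; "tool_rot": TCP orientation; "ft_force": force on the tool from outside, world axes, zero at the start; "torque": the same for the moment, N m; "opening": opening from 0.0 (shut) to 1.0 (fully open); "grip_force": force on a finger pad.
Only numpy, scipy, OpenCV 4.12 (cv2) and the standard library are available. Lean on these libraries where they do the work, as an engineer would, in place of code of your own. Each camera call takes 0.05 s, during which the arm holds its last target. There are 200 camera calls.

### The job

One black rubber foot lies loose on the face of the zinc pedal baseplate, and three of the plate's four wells already have theirs. Without picking it up, push the loose foot across the plate with the fingers until it drops flat into the one empty well, then press it down firmly on the adhesive pad there for a second and come clear. Leave the hex keys, the spudger and the brass driver where they are.

Things in the scene. Friction and masses are not known exactly. Their poses are not given: they have to be found in the camera images.
- baseplate: zinc die-cast pedal baseplate, 120 (its x) by 188 (its y) mm, flat outer face up, held fast in a dark nest board 150 by 218 mm that is screwed to the bench; it does not move. Origin: centre of the nest's underside, on the bench; z up. The plate's smooth face is 16 mm above the origin; the nest board is 6 mm thick and its four corner stops reach 13 mm, below the plate's face. In the face are four round wells, 31 mm across, with centres at x = +-38, y = +-70 mm from the origin.
- pad: round amber adhesive pad, 30 mm across, that forms the floor of the one empty well (any of the four). Origin: centre of the pad's top face, 4 mm below the plate's face and 12 mm above the bench; z up. It is fixed. The adhesive takes when the foot is pressed straight down on it with about 5 N or more; it does not hold the foot before or pull on it.
- foot: the loose foot: round black hard-rubber disc, 28 mm in diameter and 9 mm high, about 12 g, with a small steel washer in the middle of its top. Origin: centre of its underside; z up. It starts lying flat on the plate's face, somewhere between the wells, its underside level with the face (16 mm above the bench). It slides on the plate, and in the well it has 1.5 mm of play all round, rests on the pad and stands 5 mm proud of the plate.
- glued_foot_a: a foot like the loose one, already glued fast in its well and standing 5 mm proud of the plate. Origin: centre of the foot on the pad's level, 12 mm above the bench; its top is 9 mm above the origin, radius 14 mm.
- glued_foot_b: a second foot glued fast in its well, same size and origin as glued_foot_a.
- glued_foot_c: a third foot glued fast in its well, same size and origin as glued_foot_a.
- hex_keys: folded hex key set with red plastic handle, 105 (its x) by 34 by 23 mm, one steel key swung out with its tip at x 56, y 24 mm, lying loose on the bench at one end of the nest. Origin: centre of its underside. To be left alone.
- spudger: white nylon spudger, a flat bar 150 (its x) by 11 by 5 mm, lying loose on the bench along the far side of the nest. Origin: centre of its underside. To be left alone.
- jack_driver: squat brass jack socket driver, knurled head 35 mm in diameter below and a nose 19 mm in diameter above, 50 mm high, standing loose on the bench at one end of the nest. Origin: centre of its underside. To be left alone.
There are look-alikes about, which are no part of the job. What is shaped like the foot but turquoise is not meant.

How it is judged:
By the outcome, as a careful person would: the job done as asked, in the order asked, and still so for the second after the job is handed in, with the robot touching nothing.
It also fails if it takes over 64 s, if anything falls off the work surface, if the arm or the gripper's body presses on something with over 40 N, if the wrist force passes 120 N, or if a joint passes its speed limit or range.

## Working session

There is one attempt and no reset: what is moved stays moved. The work goes in short steps, Python scripts to look and compute and a tool call to move; the robot and the scene stay as the last step left them, time stands still between calls to the robot, and variables do not carry over. Pictures are saved under pics/ and viewed, at most 10 in all, crops included, and the job is handed in when it is done.

Besides the shell and the picture viewer there is one more tool, called after "Emit:" as name(argument=value, ...) on one line, values as JSON. move_arm: Moves the arm, as the interface text tells. Its arguments: {"type":"object","properties":{"deltas":{"type":"string"}},"required":["deltas"]}

```bash
mkdir -p pics; python3 - <<'E'
from cell import monitor, imaging
import cv2
for n in("top","scene"):
    cv2.imwrite(f"pics/{n}0.png",cv2.resize(imaging.camera(n)[:,:,::-1],(800,600),interpolation=cv2.INTER_CUBIC))
    c=imaging.calibration(n);print(n,c)
s=monitor.observe();print(s["t"],s["position"],s["tool_rot"],s["ft_force"])
E
```

```text
top {'fx': 363.5073145096898, 'fy': 363.5073145096898, 'cx': 260.718138142468, 'cy': 187.48062057889126, 'rvec': array([ 2.14568061, -2.13194227,  0.14500497]), 'tvec': array([ 36.12176651, 584.04330578, 619.65579374])}
scene {'fx': 459.9021601014906, 'fy': 459.9021601014906, 'cx': 255.85719141552866, 'cy': 191.80026093455928, 'rvec': array([ 1.19127589,  2.36097297, -0.96281368]), 'tvec': array([ 320.31230909, -312.81539738, 1324.27629438])}
0.1 [153.54884024 553.37316233 204.43117742] [[-9.63549736e-01  2.67528059e-01 -8.02477305e-04]
 [ 2.67529120e-01  9.63547990e-01 -1.85525078e-03]
 [ 2.76893753e-04 -2.00231244e-03 -9.99997957e-01]] [ 0.05769387 -0.97799101  0.37950253]
```

View pics/top0.png

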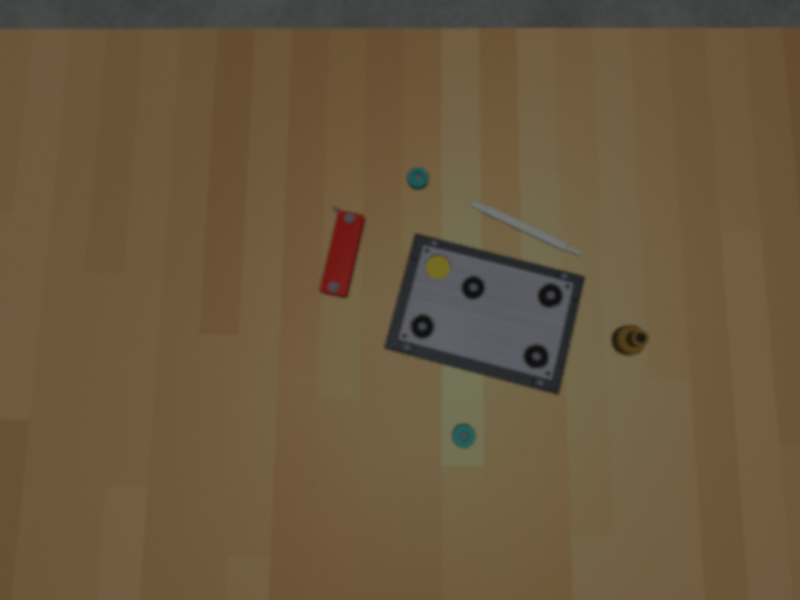

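View pics/scene0.png

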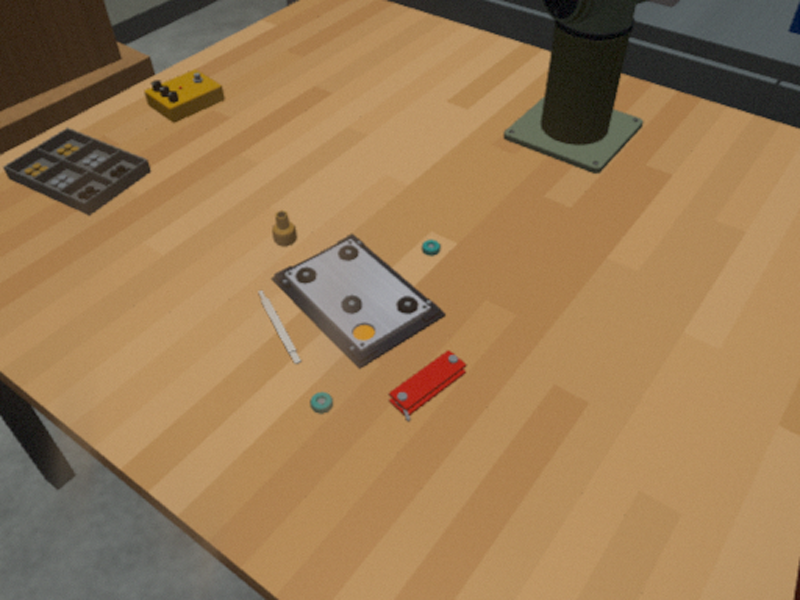

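Top view: the pad (empty well) is at (437,267). Black discs are at (473,287), (549,294), (422,326) and (536,356). The last three sit in the other wells, so (473,287) is the loose foot. The turquoise rings at (418,178) and (463,436) are look-alikes to ignore. I'll check with a close crop and measure.

```bash
cat > h.py <<'E'
import cv2,numpy as np
from cell import monitor,imaging
def cam(n):
    c=imaging.calibration(n);R=cv2.Rodrigues(c["rvec"])[0]
    K=np.array([[c["fx"],0,c["cx"]],[0,c["fy"],c["cy"]],[0,0,1]]);return K,R,np.array(c["tvec"])
def unproj(n,uv,z):
    K,R,t=cam(n);d=R.T@np.linalg.inv(K)@[uv[0],uv[1],1];o=-R.T@t
    return (o+d*(z-o[2])/d[2])[:2]
def proj(n,p):
    K,R,t=cam(n);q=K@(R@np.array(p,float)+t);return q[:2]/q[2]
def blobs(n,img,guess,r,kind):
    out=[]
    for g in guess:
        x,y=[int(round(v)) for v in g];w=img[y-r:y+r+1,x-r:x+r+1].astype(float)
        if kind=="pad": m=np.clip(w[:,:,0]-w[:,:,2]-25,0,60)
        else:
            L=w.max(2);b=np.percentile(L,85);m=np.clip(b-L-0.25*b,0,0.4*b)
            yy,xx=np.mgrid[-r:r+1,-r:r+1]; m=m*(np.hypot(xx,yy)<=r)
        yy,xx=np.mgrid[-r:r+1,-r:r+1]
        out.append((x+(m*xx).sum()/m.sum(),y+(m*yy).sum()/m.sum()))
    return np.array(out)
E
python3 - <<'E'
from h import *
s=.64
for n,pts,pad in(("top",[(473,287),(549,294),(422,326),(536,356)],(437,267)),("scene",[(351,303),(305,274),(407,304),(347,251)],(363,332))):
    im=imaging.camera(n)
    r=10
    b=np.array([(u*s,v*s) for u,v in pts]); 
    for _ in range(2): b=blobs(n,im,b,r,"foot")
    p=np.array([(pad[0]*s,pad[1]*s)])
    for _ in range(2):p=blobs(n,im,p,r,"pad")
    z=[23,19,19,19,12] # mean height approx
    W=np.array([unproj(n,q,zz) for q,zz in zip(np.vstack([b,p]),z)])
    print(n,np.vstack([b,p]).round(1).tolist());print(W.round(1).tolist())
    # foot order b:(549), c:(422), d:(536), pad -> model wells
    F=W[1:]  # glued1, glued2, glued3, pad
    d=np.linalg.norm(F[:,None]-F,axis=2).round(1);print(d.tolist())
    x,y=np.vstack([b,p]).mean(0).astype(int)
    cr=im[y-60:y+60,x-70:x+70,::-1];cr=cv2.convertScaleAbs(cr,alpha=1.6 if n=="top" else 1)
    cv2.imwrite(f"pics/{n}1.png",cv2.resize(cr,(700,600),interpolation=cv2.INTER_CUBIC))
E
```

```text
top [[302.3, 183.7], [351.6, 188.7], [269.9, 208.5], [342.7, 227.8], [279.8, 170.6]]
[[594.5, -38.1], [586.0, -131.3], [547.6, 22.7], [512.7, -112.6], [621.6, 3.7]]
[[0.0, 158.8, 75.7, 139.6], [158.8, 0.0, 139.7, 76.4], [75.7, 139.7, 0.0, 159.3], [139.6, 76.4, 159.3, 0.0]]
scene [[225.2, 194.6], [194.5, 176.0], [261.3, 194.7], [223.8, 159.1], [232.4, 212.4]]
[[600.4, -33.5], [593.6, -129.3], [551.9, 27.2], [510.7, -112.0], [623.9, 4.4]]
[[0.0, 161.9, 84.6, 137.1], [161.9, 0.0, 145.1, 75.5], [84.6, 145.1, 0.0, 162.3], [137.1, 75.5, 162.3, 0.0]]
```

View pics/top1.png

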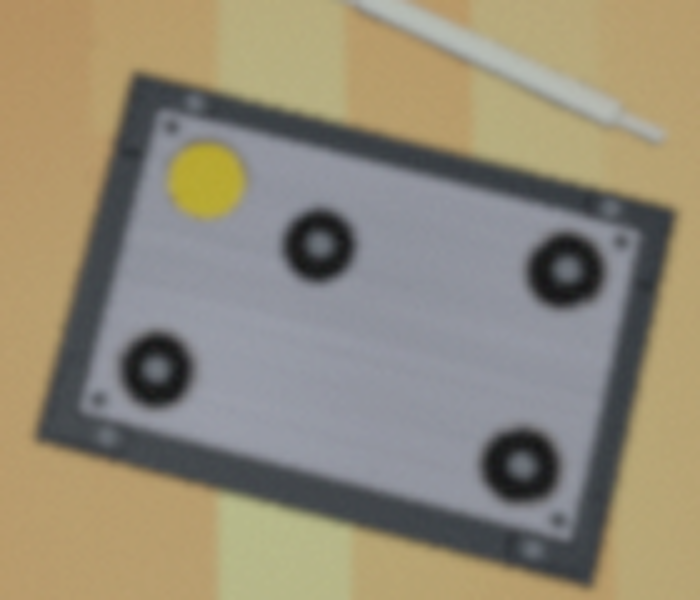

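Well spacing from the top view agrees with the drawing (75.7/139.6/159 vs 76/140/159.3), and the crop confirms the loose foot. Foot is at (594.5,-38.1) and pad at (621.6,3.7), so the push is 49.8 mm at 57°. I'll part the fingers about 18 mm so they cradle the disc, and approach from behind it.

Emit:
move_arm(deltas="-571 -491 100 0 0 107.4 -0.62;-571 -491 100 0 0 107.4 -0.62;-571 -491 100 0 0 107.4 -0.62;-571 -491 100 0 0 107.4 -0.62;-571 -491 100 0 0 107.4 -0.62;-571 -491 100 0 0 107.4 -0.62;-571 -491 100 0 0 107.4 -0.62;-571 -491 100 0 0 107.4 -0.62;-571 -491 100 0 0 107.4 -0.62;-571 -491 100 0 0 107.4 -0.62;-571 -491 100 0 0 107.4 -0.62;-571 -491 100 0 0 107.4 -0.62;-571 -491 100 0 0 107.4 -0.62;-571 -491 100 0 0 107.4 -0.62;-571 -491 100 0 0 107.4 -0.62;-571 -491 100 0 0 107.4 -0.62;-571 -491 100 0 0 107.4 -0.62;-571 -491 100 0 0 107.4 -0.62;-571 -491 100 0 0 107.4 -0.62;-571 -491 100 0 0 107.4 -0.62")

```text
t: 1.87
position: [573.6, -74.5, 104.7]
tool_rot: [[0.547, 0.837, -0.0], [0.837, -0.547, -0.0], [-0.0, -0.0, -1.0]]
ft_force: [-0.4, 1.0, 0.7]
opening: 0.191
grip_force: 0.0
```

Emit:
move_arm(deltas="0 0 50 0 0 0 -0.62;0 0 50 0 0 0 -0.62;0 0 50 0 0 0 -0.62;0 0 50 0 0 0 -0.62")

```text
t: 2.2
position: [571.1, -70.2, 55.0]
tool_rot: [[0.542, 0.84, -0.003], [0.84, -0.542, 0.001], [-0.001, -0.003, -1.0]]
ft_force: [0.1, 1.5, -0.1]
opening: 0.189
grip_force: 0.0
```

```bash
python3 - <<'E'
from h import *
for _ in range(4):
    im=imaging.camera("top");s=monitor.observe();print(s["position"].round(2) if hasattr(s["position"],"round") else s["position"],s["ft_force"])
print(np.array(s["tool_rot"]).round(4).tolist())
sc=imaging.camera("scene")
a=cv2.convertScaleAbs(cv2.resize(im[110:260,235:385,::-1],(400,400),interpolation=3),alpha=1.6)
b=cv2.resize(sc[110:250,160:300,::-1],(400,400),interpolation=3)
cv2.imwrite("pics/2.png",np.hstack([a,b]))
E
```

```text
[572.52 -70.66  56.3 ] [ 0.31842462  0.52636947 -0.63433427]
[573.42 -71.03  57.08] [ 0.22140517 -0.17386673  0.10119031]
[573.82 -71.35  57.41] [ 0.66402451 -0.5896817   0.50887259]
[573.94 -71.53  57.44] [ 0.38385794 -0.28165732  0.86067402]
[[0.5426, 0.84, 0.0032], [0.84, -0.5426, -0.0009], [0.001, 0.0032, -1.0]]
```

View pics/2.png

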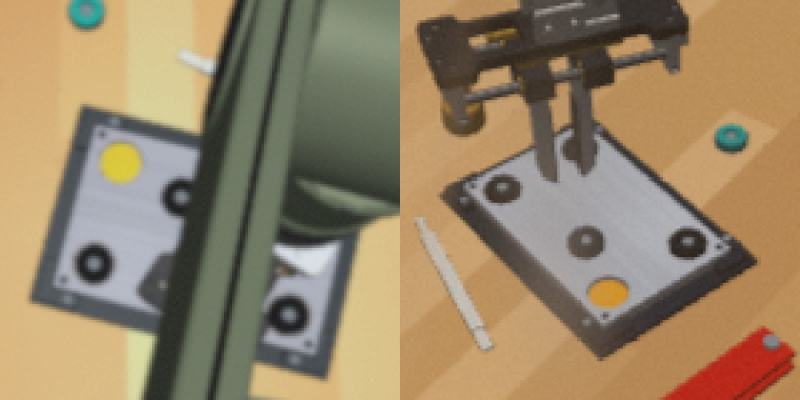

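Fingers stand behind the foot in line with the pad: tips at crop (548,180) and (582,175), foot at (586,241), pad at (608,293). I'll compare the projected tips with these and let the arm settle.

Emit:
move_arm(deltas="0 0 25 0 0 0 -0.62;0 0 25 0 0 0 -0.62;0 0 25 0 0 0 -0.62;0 0 25 0 0 0 -0.62;0 0 25 0 0 0 -0.62;0 0 25 0 0 0 -0.62;0 0 25 0 0 0 -0.62;0 0 25 0 0 0 -0.62")

```text
t: 3.12
position: [573.1, -72.0, 31.0]
tool_rot: [[0.543, 0.839, 0.001], [0.839, -0.543, -0.0], [0.0, 0.001, -1.0]]
ft_force: [0.1, 0.2, -0.7]
opening: 0.189
grip_force: 0.0
```

```bash
python3 - <<'E'
from h import *
P=[]
for _ in range(6):
    sc=imaging.camera("scene");s=monitor.observe();P.append(s["position"])
P=np.array(P);print(P.round(1).tolist())
p=P.mean(0);R=np.array(s["tool_rot"]);x,y=R[:,0],R[:,1]
c=(sc[130:230,170:290,::-1]);c=cv2.resize(c,(720,600),interpolation=3)
for sy in(-1,1):
  for sx in(-8,8):
    for off in(9,21.5):
      u=(proj("scene",p+sx*x+sy*off*y)-[170,130])*6+3
      cv2.circle(c,tuple(int(v) for v in u),3,(0,255,0),-1)
for w in[(621.6,3.7)]:
  for a in np.linspace(0,6.28,40):
    u=(proj("scene",[w[0]+15.5*np.cos(a),w[1]+15.5*np.sin(a),16])-[170,130])*6+3
    cv2.circle(c,tuple(int(v) for v in u),1,(255,0,0),-1)
cv2.imwrite("pics/3.png",c)
E
```

```text
[[572.9, -71.9, 30.9], [572.9, -71.9, 30.7], [572.7, -71.8, 30.6], [572.7, -71.8, 30.5], [572.7, -71.8, 30.5], [572.7, -71.8, 30.4]]
```

View pics/3.png

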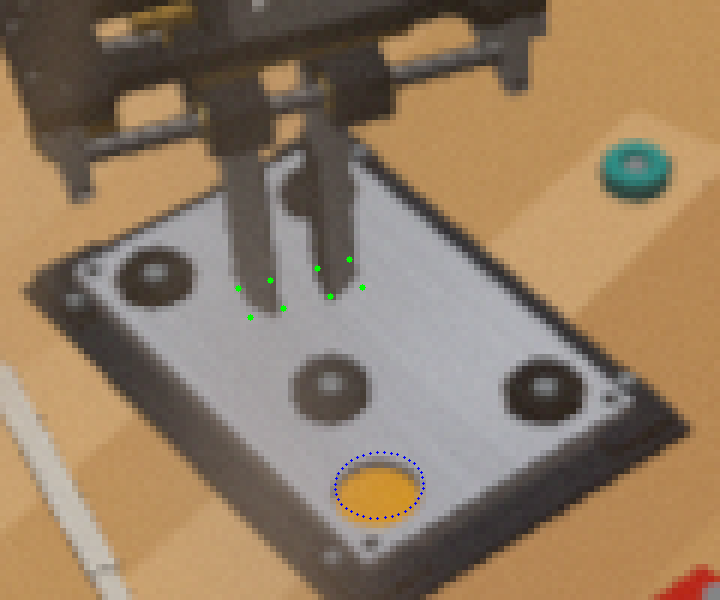

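Projected fingertips match the image to within about 1 mm, and the well lies roughly 1 mm further along and to the +y side. I'll descend beside the foot and push most of the way.

Emit:
move_arm(deltas="0 0 5 0 0 0 -0.62;0 0 8 0 0 0 -0.62;0 0 11 0 0 0 -0.62;0 0 11 0 0 0 -0.62;3 0 11 0 0 0 -0.62;6 0 11 0 0 0 -0.62;9 0 11 0 0 0 -0.62;12 0 11 0 0 0 -0.62;15 0 11 0 0 0 -0.62;17 0 11 0 0 0 -0.62;19 0 11 0 0 0 -0.62;21 0 11 0 0 0 -0.62;23 0 11 0 0 0 -0.62;25 0 11 0 0 0 -0.62;27 0 11 0 0 0 -0.62;29 0 11 0 0 0 -0.62;31 0 11 0 0 0 -0.62;33 0.3 11 0 0 0 -0.62;35 0.3 11 0 0 0 -0.62;35 0.3 11 0 0 0 -0.62")

```text
t: 5.08
position: [592.2, -42.3, 19.5]
tool_rot: [[0.543, 0.84, 0.0], [0.84, -0.543, 0.0], [0.0, 0.0, -1.0]]
ft_force: [0.4, -0.2, 0.2]
opening: 0.191
grip_force: 0.0
```

Emit:
move_arm(deltas="2 0 0 0 0 0 -0.62;4 0 0 0 0 0 -0.62;6 0 0 0 0 0 -0.62;8 0.2 0 0 0 0 -0.62;10 0.2 0 0 0 0 -0.62;12 0.3 0 0 0 0 -0.62;14 0.4 0 0 0 0 -0.62;16 0.4 0 0 0 0 -0.62;18 0.5 0 0 0 0 -0.62;20 0.5 0 0 0 0 -0.62;20 0.5 0 0 0 0 -0.62;20 0.5 0 0 0 0 -0.62")

```text
t: 6.08
position: [603.3, -26.0, 19.5]
tool_rot: [[0.543, 0.84, 0.0], [0.84, -0.543, -0.0], [-0.0, 0.0, -1.0]]
ft_force: [0.1, 0.3, 0.3]
opening: 0.19
grip_force: 0.0
```

```bash
cat > look.py <<'E'
from h import *
import sys
sc=imaging.camera("scene");im=imaging.camera("top");s=monitor.observe();print(s["t"],s["position"].round(1),s["ft_force"].round(1))
a=cv2.convertScaleAbs(cv2.resize(im[130:210,240:320,::-1],(400,400),interpolation=3),alpha=1.6)
b=cv2.resize(sc[155:235,190:270,::-1],(400,400),interpolation=3)
cv2.imwrite(sys.argv[1],np.hstack([a,b]))
E
python3 look.py pics/4.png
```

```text
6.1833 [603.2 -26.1  19.4] [0.2 0.1 0.2]
```

View pics/4.png

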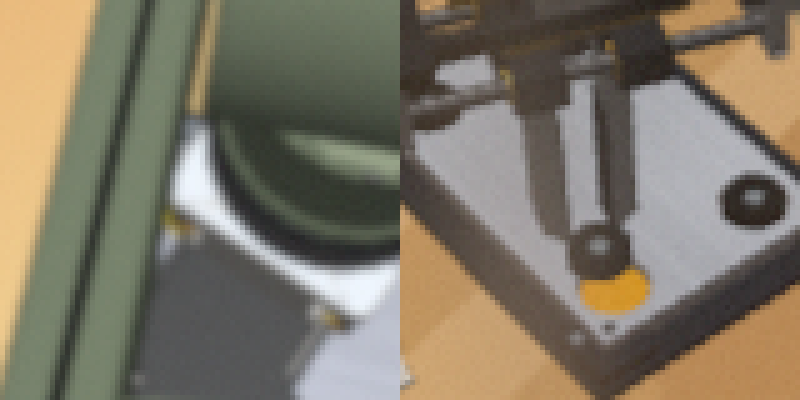

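Scene view: the foot is cradled between the tips at crop (598,248), already overlapping the near rim of the well (615,288). Next I'll locate the washer and unproject it with the same camera as the pad, to get the remaining vector.

```bash
python3 - <<'E'
from h import *
im=imaging.camera("scene");s=monitor.observe();p=s["position"];R=np.array(s["tool_rot"])
w=im[198:211,222:238].max(2).astype(int);print(w)
f=p+18.7*R[:,0];f[2]=25;print(f.round(1),proj("scene",f)-[0,0])
E
```

```text
[[ 98 108 151 167 168 168 168 171 158 107  67  83  84 120 153 172]
 [ 95  98 148 168 142 133 118 114 111  82  73  82 117 157 173 176]
 [100  99 146 147 110  92  80  74  74  67  66  74 118 164 176 175]
 [100 100 115 105  84  74  72  74  71  71  68  70  84 114 161 181]
 [102  95  86  84  81  77  86  97  92  77  68  64  63  82 148 175]
 [143 106  78  83  79  87 114 127 128 104  80  65  63  68 143 171]
 [163 122  86  82  80  94 125 135 135 106  77  67  66  63 141 172]
 [168 124  84  84  82  83  97 107 107  88  69  66  68  63 125 162]
 [169 125  85  84  81  83  80  78  78  72  72  68  66  62 113 158]
 [169 134  89  83  79  80  78  75  73  72  70  66  64  64  99 141]
 [171 139  95  85  81  78  75  75  74  71  71  69  66  98 128 118]
 [170 163 127  92  81  78  77  72  72  74  68  68 126 179 194 174]
 [169 168 162 127  97  91  82  77  73  79 100 160 191 205 212 208]]
[613.3 -10.4  25. ] [229.7764385  202.20056956]
```

```bash
python3 - <<'E'
from h import *
R=np.array(monitor.observe()["tool_rot"]);w=unproj("scene",(229.3,203.5),25)
for q,z in(((232.4,212.4),12),((232.7,211.4),16)):
    d=unproj("scene",q,z)-w;print(w,d,d@R[:2,0],d@R[:2,1])
E
```

```text
[616.81820129  -8.8623769 ] [ 7.08114208 13.253876  ] 14.974110778378744 -1.2584941274154384
[616.81820129  -8.8623769 ] [ 7.16561578 14.38097945] 15.96615980640869 -1.80009981467008
```

Remaining: about 15.5–16 mm along tool x and -1.2 mm along tool y.

Emit:
move_arm(deltas="1.5 -0.3 0 0 0 0 -0.62;3 -0.6 0 0 0 0 -0.62;4.5 -0.9 0 0 0 0 -0.62;6 -1.2 0 0 0 0 -0.62;7.5 -1.2 0 0 0 0 -0.62;9 -1.2 0 0 0 0 -0.62;10.5 -1.2 0 0 0 0 -0.62;12 -1.2 0 0 0 0 -0.62;13 -1.2 0 0 0 0 -0.62;14 -1.2 0 0 0 0 -0.62;15 -1.2 0 0 0 0 -0.62;15.5 -1.2 0 0 0 0 -0.62;15.5 -1.2 0 0 0 0 -0.62;15.5 -1.2 0 0 0 0 -0.62")

```text
t: 7.4
position: [610.6, -12.4, 19.4]
tool_rot: [[0.543, 0.839, -0.0], [0.839, -0.543, -0.0], [-0.0, -0.0, -1.0]]
ft_force: [-0.1, 0.6, -0.3]
opening: 0.188
grip_force: 0.0
```

```bash
python3 look.py pics/5.png
```

```text
7.5 [610.6 -12.4  19.5] [-0.1  0.1  0.1]
```

View pics/5.png

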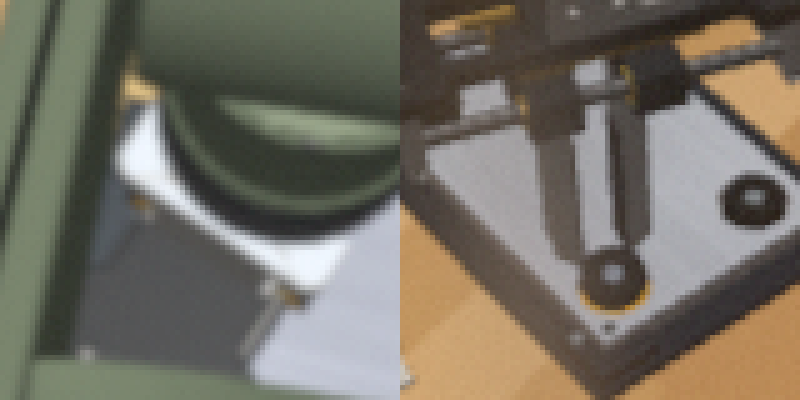

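The foot (614,278) nearly covers the well, but an amber crescent still shows on the far side, so it isn't in yet. I'll nudge it on in small steps.

Emit:
move_arm(deltas="0.5 0 0 0 0 0 -0.62;1 0 0 0 0 0 -0.62;1.5 0 0 0 0 0 -0.62;1.5 0 0 0 0 0 -0.62;1.5 0 0 0 0 0 -0.62")

```text
t: 7.92
position: [611.5, -11.1, 19.5]
tool_rot: [[0.543, 0.839, 0.0], [0.839, -0.543, 0.0], [0.0, -0.0, -1.0]]
ft_force: [-0.1, -0.7, -0.7]
opening: 0.189
grip_force: 0.0
```

```bash
python3 look.py pics/6.png; python3 - <<'E'
from h import *
w=imaging.camera("scene")[202:220,222:244];print(w.max(2).astype(int))
E
```

```text
8.0167 [611.5 -11.2  19.5] [-0.4 -0.1  0.6]
[[100  98  93  94 104 150 173 170 172 173 172 126  75  65  77  81  81 104
  153 175 173 175]
 [101  98  95  98 106 151 173 172 172 172 172 164 105  64  76  82 104 147
  172 180 178 176]
 [ 97  99  95  95 104 150 170 174 171 173 171 174 128  77  80 100 141 168
  179 180 177 174]
 [ 99  99  96  96 101 148 169 171 158 138 133 129 129 108 104 145 168 173
  176 177 179 181]
 [112 103  98  96  93 149 145 121 103  89  82  84  88  82  99 153 175 170
  172 178 173 181]
 [144 121 103  97  94 117 106  81  70  68  66  68  69  61  74 103 153 171
  173 174 175 176]
 [167 158 144 116 106  97  81  74  74  70  73  71  65  63  62  65 111 152
  172 173 173 177]
 [172 170 164 151 117  87  78  77  79 105 122 119 102  74  65  60  71 126
  167 175 171 173]
 [168 167 170 155 112  83  79  77  88 120 133 136 115  81  64  65  61 103
  150 172 174 175]
 [169 168 167 138  97  79  79  78  82 112 129 124  97  74  62  64  55  98
  154 174 174 174]
 [170 167 167 145 101  79  80  75  75  87  94  88  75  65  64  63  57 113
  156 170 176 174]
 [170 169 172 163 122  85  78  75  78  74  72  69  67  61  62  59  55 103
  153 172 172 175]
 [162 173 169 166 138  96  80  73  73  72  72  66  67  61  64  59  59 130
  165 175 176 176]
 [129 161 170 170 174 128  81  76  74  70  68  65  64  61  63  65 130 165
  170 176 173 176]
 [107 128 160 171 174 163 120  80  71  71  70  61  64  61  79 128 164 172
  177 171 154 126]
 [100 109 129 162 170 171 161 134 122 108  98 100 107 137 151 163 171 177
  153 125 108  89]
 [ 95 100 110 128 160 170 168 164 163 156 154 156 160 166 171 171 173 152
  117  91  82  79]
 [ 93  97 101 107 128 160 167 171 165 136 136 162 176 172 172 148 127 105
   91  87  76  70]]
```

View pics/6.png

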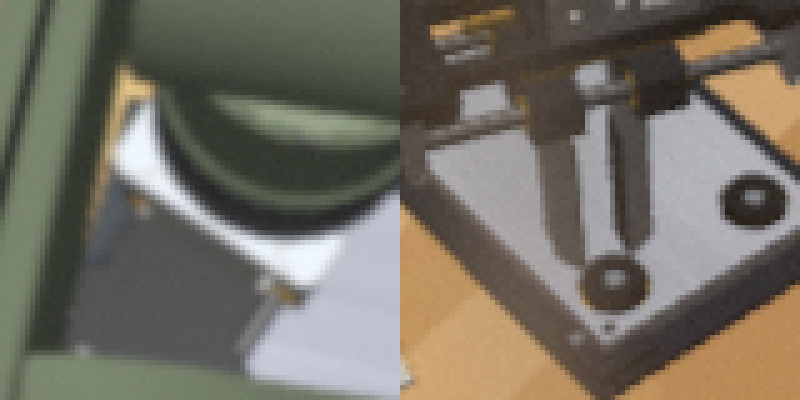

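The foot has dropped: its washer jumped to (231.7+,210) and the crescent is gone. I'll back off, rise, shut the fingers and go over its centre.

Emit:
move_arm(deltas="-2 0 0 0 0 0 -0.62;-4 0 0 0 0 0 -0.62;-4 0 -20 0 0 0 -0.62;-4 0 -25 0 0 0 -1;-4 0 -25 0 0 0 -1;-4 0 -25 0 0 0 -1;-4 0 -25 0 0 0 -1;6 0 -25 0 0 0 -1;18.7 0 -25 0 0 0 -1;18.7 0 -25 0 0 0 -1;18.7 0 -20 0 0 0 -1;18.7 0 -15 0 0 0 -1;18.7 0 -10 0 0 0 -1;18.7 0 -10 0 0 0 -1;18.7 0 -10 0 0 0 -1;18.7 0 -10 0 0 0 -1")

```text
t: 9.4
position: [621.4, 4.4, 29.2]
tool_rot: [[0.544, 0.839, -0.0], [0.839, -0.544, 0.0], [-0.0, -0.0, -1.0]]
ft_force: [-0.2, -0.3, -0.2]
opening: 0.006
grip_force: 0.0
```

```bash
python3 look.py pics/7.png
```

```text
9.5 [621.8   4.3  29.7] [ 0.9 -0.1 -0.6]
```

View pics/7.png

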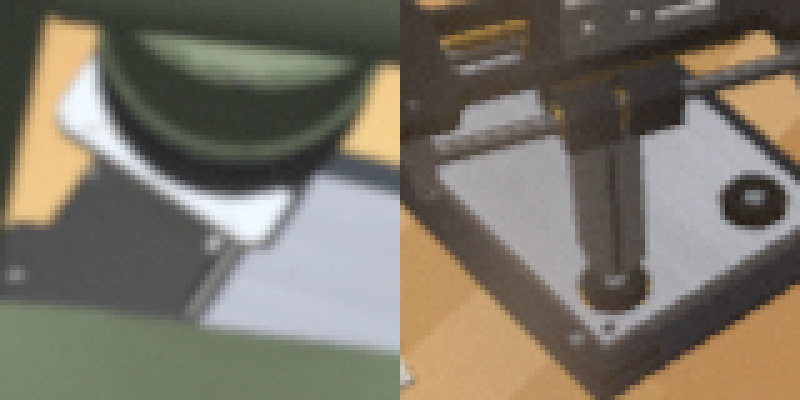

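Closed fingers hover centred above the foot (615,285), which sits low in the well. Now I'll press in small steps.

Emit:
move_arm(deltas="0 0 3 0 0 0 -1;0 0 6 0 0 0 -1;0 0 7.5 0 0 0 -1;0 0 8.5 0 0 0 -1;0 0 9 0 0 0 -1;0 0 9.5 0 0 0 -1;0 0 9.5 0 0 0 -1")

```text
t: 10.08
position: [621.4, 4.5, 21.3]
tool_rot: [[0.543, 0.84, -0.001], [0.84, -0.543, -0.0], [-0.001, -0.001, -1.0]]
ft_force: [-4.1, 0.1, 8.0]
opening: 0.005
grip_force: 4.0
```

Emit:
move_arm(deltas="0 0 0.5 0 0 0 -1;0 0 1 0 0 0 -1;0 0 1 0 0 0 -1;0 0 1 0 0 0 -1;0 0 1 0 0 0 -1;0 0 1 0 0 0 -1;0 0 1 0 0 0 -1;0 0 1 0 0 0 -1;0 0 1 0 0 0 -1;0 0 1 0 0 0 -1;0 0 1 0 0 0 -1;0 0 1 0 0 0 -1;0 0 1 0 0 0 -1;0 0 1 0 0 0 -1;0 0 1 0 0 0 -1;0 0 1 0 0 0 -1;0 0 1 0 0 0 -1")

```text
t: 11.5
position: [621.4, 4.6, 21.2]
tool_rot: [[0.543, 0.84, -0.001], [0.84, -0.543, -0.0], [-0.001, -0.001, -1.0]]
ft_force: [-5.9, 0.1, 12.9]
opening: 0.004
grip_force: 6.2
```

Emit:
move_arm(deltas="0 0 -1 0 0 0 -1;0 0 -3 0 0 0 -1;0 0 -10 0 0 0 -1;0 0 -30 0 0 0 -1;0 0 -60 0 0 0 -1;0 0 -100 0 0 0 -1;-40 0 -130 0 0 0 -1;-80 0 -130 0 0 0 -1;-120 0 -130 0 0 0 -1;-160 0 -130 0 0 0 -1;-200 0 -130 0 0 0 -1;-220 0 -130 0 0 0 -1;-220 0 -130 0 0 0 -1;-220 0 -130 0 0 0 -1")

```text
t: 12.67
position: [501.8, -180.9, 149.2]
tool_rot: [[0.546, 0.838, 0.001], [0.838, -0.546, 0.0], [0.001, 0.0, -1.0]]
ft_force: [-0.0, -0.7, -0.4]
opening: 0.006
grip_force: 0.0
```

```bash
python3 look.py pics/8.png
```

```text
12.7667 [ 502.6 -179.5  149.1] [ 0.1  0.4 -0.5]
```

View pics/8.png

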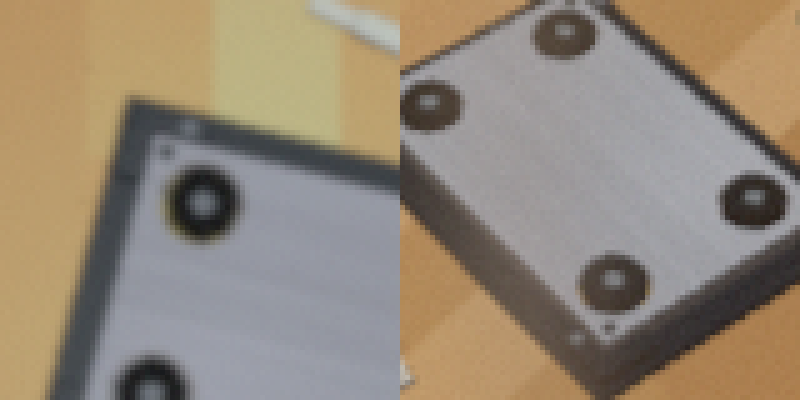

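The foot sits flat in its well in both views, at top crop (203,203) and scene crop (615,284), level with the others and with only the thin play ring showing. The arm is clear.

```bash
python3 -c "
from cell import order;print(order.job_done())"
```

```text
the job is handed in; nothing more can be done
None
```

The loose foot was pushed into the empty well without being picked up, pressed down at about 13 N for over a second, and the arm moved clear; the job was handed in at about 13 s, and I did not touch the hex keys, spudger or brass driver.

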